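# Hold the bleed-down valve of the wheel-cylinder test rig open

## Robot

A 6-joint arm with a two-finger parallel gripper is mounted at the origin on a cart in front of the work surface, level with it; the furniture and walls round the work are solid. World frame = base frame: x ahead of the robot, y to its left, z up, the work surface at z = 0. Lengths are in m, angles in rad, forces in N, time in s.
With the tool pointing down it reaches from about 0.35 to 0.975 m from the base axis. Payload 4.9 kg.
Tool frame: the origin (TCP) lies midway between the tips of the shut fingers; the grasp point (between the pads) lies 19 mm behind it; z points along the fingers, y is the direction in which the jaws open and shut (so a half turn about z gives the same grasp; the last joint's range is limited). The gripper opens to 85 mm and grips with 20 to 120 N. Pads are 22 mm wide; open, the fingers measure 114 mm over their backs; the gripper's body (76 mm by 85 mm) begins 54 mm behind the grasp point. The pads swing forward as they close: fully open they stand 13 mm farther back than shut.
Start: joints at [1.015, 0.053, 1.613, -0, 1.476, -0.119], TCP at [0.264, 0.566, 0.231] pointing down, gripper open.
Joint ranges: [-3.01, 3.01], [-1.01, 2.22], [0.06, 2.58], [-1.02, 4.17], [0.09, 2.62], [-3.14, 3.14]. Speed limits (rad/s): [2.57, 2.57, 3.14, 3.14, 3.14, 3.14].

## Interface

Orientations are given as a rotation vector (axis times angle).
In Python, from station import ctrl gives the robot as it stands.
- The arm moves only by the tool jog_arm, never from a script. Its argument "steps" is a list of rows, each an object of numbers: "dx", "dy", "dz": the shift along the world's x, y, z in units of 60 mm (1.0 is 60 mm); "twist": the turn about the world's z in units of 10 degrees (1.0 is 10 degrees). A call has 1 to 5 rows; each row is the pose to reach, as a shift and turn from the pose measured when the call began; what a row does not reach only later rows make up. A row lasts 1/8 s, in which the tool goes at most 62.5 mm and 10.7 degrees, less where a joint would pass 70% of its speed; a pose out of reach is approached as far as the arm can. A call with a gripper value outside its range is refused whole. "gripper" is the closure in counts, from 0 (fully open) to 255 (shut), set as the call begins (left out, the last holds). The fingers move at their own pace and stop on an object; "newtons" is the grip in N (left out, the last holds). Time passes only in rows, so rows that repeat a pose let the fingers close. It gives the time, the measured TCP pose, the force and the opening at its end, in the units of the state.
- ctrl.get_obs(): the state, without advancing time (a new reading comes with each control period).
- ctrl.get_image(name): name is "side" or "top" or "wrist"; returns a dict with "frame" (400x640x3 uint8, red, green, blue), "range_z" (400x640 float32, m along the optical axis (not along the pixel's ray), 0 where there is no reading), "fx", "fy", "cx", "cy" (pixels), "D" ([k1, k2, p1, p2, k3] as OpenCV has them; the pictures are not rectified), "extrinsics" (4x4, takes a point from camera to world coordinates). Camera axes: x right, y down, z forward; pixel columns grow to the right and rows downward; lengths in m; the calibration is good to about 2 mm. A picture is of the moment at which its call begins.
- ctrl.finish_job(): hands the job in, once; it reports no verdict.
The state is a dict: "t": time; "q": joint angles; "dq": joint speeds; "effort": joint torques, N m; "tool_pos": TCP position; "tool_rot": TCP orientation; "contact_force": force on the tool from outside, world axes, zero at the start; "wrist_torque": the same for the moment, N m; "opening": finger opening in m.
Only numpy, scipy, OpenCV 4.12 (cv2) and the standard library are available. Lean on these libraries where they do the work, as an engineer would, in place of code of your own. Each camera call takes 0.05 s, during which the arm holds its last target.

## Task

The wheel-cylinder test rig still has pressure in it. Take the dust cap off its bleed-down valve and stand it, open side down, on the bench beside the rig; then turn the valve's knurled lock collar until the hidden keyways in its underside find the two lock pins, push the collar fully home against its spring, and finish while still holding it there: the valve shuts if you let go. Leave the tools and parts that lie round the rig where they are.

Things in the scene. Friction and masses are not known exactly. Their poses are not given: they have to be found in the camera images.
- test_rig: pressure rig for wheel cylinders, fixed. Origin on the bench straight below the valve's axis; z up, -x is its front. Grey base plate 130 mm (x) by 310 (y) by 8, from y -55 to +255 mm; on it a grey metal block 64 mm (x) by 200 (y), y -45 to +155, top at z 50. The bench to its right (-y side), y -100 to -180 and x -40 to +40 mm in this frame, is empty
- lock_pins (a point): point on the valve's axis at the height of its two lock pins, 71 mm above the bench. The valve: hexagon 44 mm across flats up to z 60 mm, then a post of 30 mm diameter with a flat head at z 110 mm. The 5 mm pins stand out of the post just under the collar, one towards the rig's +x, one towards -x, tips 21.5 mm from the axis
- gauge (a point): centre of the dial gauge (62 mm diameter, top 126 mm above the bench) on the block, 125 mm from the valve's axis towards the rig's +y. Farther along, at y 214 mm, are a wheel cylinder and a thin pipe, top at 77 mm. But for 5 mm high screw heads nothing else stands above the block's top: round the valve the space is free to 90 mm from its axis
- dust_cap: black plastic dust cap, loose, 40 to 85 g: a ribbed cup, 61 mm diameter, 31 mm high, open below (54 mm bore, 28 mm deep), with a pull knob 30 mm high on top. Origin at the centre of its lower rim, z up. At the start it sits unfastened on the valve's head, rim 82 mm above the bench, hiding most of the collar; it comes off straight up (28 mm until the rim clears the head)
- cap_knob (a point): on the dust cap's axis, 49 mm above its rim, in its pull knob: 28 mm diameter at the top, 25 mm at the waist; the knob's foot is 18 mm below and its top 12 mm above this point
- lock_collar: steel lock collar on the valve's post, 50 mm diameter, 32 mm high, straight-knurled but for two 11 mm wide plain flats, one above each keyway, each with a dark dot on the top face. May be gripped at any angle. Origin on its axis at its lower edge (74.5 mm above the bench at rest), x and -x towards the flats, z up; it goes down and turns
- valve_turn (a joint): collar's angle on its post relative to the rig (rad), counter-clockwise from above positive; turns freely either way (friction 0.05 Nm). The keyways, half a turn apart like the pins, meet them at 0 or pi (any multiple of pi), within 0.12 rad. It starts between 0.45 and 2.69, so the nearer meeting place may lie either way, a quarter turn off at most
- valve_push (a joint): how far the collar is pushed down (m): 0 at rest, 0.009 fully home, against a stop. A spring lifts the collar: about 5.5 N at rest, 13.5 N fully home, and it comes up again when let go. Off the keyways the collar goes down only 1 mm and sits on the pins
- spanner_14: chrome combination spanner, 197 x 29 x 8 mm, lying in front of the rig; leave it alone
- tape_roll: roll of black tape, 70 mm diameter, 19 mm high, lying flat behind the rig; leave it alone
- cleaner_can: red and white spray can, 234 mm high, 65 mm diameter, standing behind the rig to the right; leave it alone
- rubber_boot: small black rubber dust boot, 36 x 25 x 17 mm, lying in front of the rig's left end; leave it alone
Mind the look-alikes: they are no part of the job. Of the things shaped like the dust_cap, the black one is meant.

How it is judged:
By the outcome, as a careful person would: the job done as asked, in the order asked, and still so for the second after the job is handed in, while the arm keeps its last pose, push and grip.
It also fails if it takes over 51 s, if anything falls off the work surface, if the arm or the gripper's body presses on something with over 40 N, if the wrist force passes 120 N, or if a joint passes its speed limit or range.

## Working session

There is one attempt and no reset: what is moved stays moved. The work goes in short steps, Python scripts to look and compute and a tool call to move; the robot and the scene stay as the last step left them, time stands still between calls to the robot, and variables do not carry over. Pictures are saved under pics/ and viewed, and the job is handed in when it is done.

Besides the shell and the picture viewer there is one more tool, called after "Call:" in YAML: its name, and indented under it one key for each argument. jog_arm: Moves the arm, as the interface text tells. Its arguments: {"type":"object","properties":{"steps":{"type":"array"},"gripper":{"type":"number"},"newtons":{"type":"number"}},"required":["steps"]}

```bash
ls; mkdir -p pics
cat > h.py <<'E'
import numpy as np, cv2
from station import ctrl
def grab(n,tag):
    d=ctrl.get_image(n); np.savez(f'pics/{tag}.npz',**{k:np.asarray(v) for k,v in d.items()})
    cv2.imwrite(f'pics/{tag}.png',d['frame'][:,:,::-1]); return d
def load(tag): return dict(np.load(f'pics/{tag}.npz'))
def K(d): return np.array([[d['fx'],0,d['cx']],[0,d['fy'],d['cy']],[0,0,1]],float)
def ray(d,u,v):
    p=cv2.undistortPoints(np.array([[[u,v]]],float),K(d),np.array(d['D'],float))[0,0]
    E=d['extrinsics']; return E[:3,3],E[:3,:3]@np.array([p[0],p[1],1.])
def onz(d,u,v,z):
    o,r=ray(d,u,v); return o+r*(z-o[2])/r[2]
def depth(d,u,v):
    o,r=ray(d,u,v); return o+r*float(d['range_z'][int(round(v)),int(round(u))])
def proj(d,P):
    E=np.linalg.inv(d['extrinsics']); 
    return cv2.projectPoints(np.atleast_2d(np.array(P,float)),cv2.Rodrigues(E[:3,:3])[0],E[:3,3],K(d),np.array(d['D'],float))[0][:,0]
E
python3 - <<'E'
from h import *
for n in ['side','top','wrist']:
    d=grab(n,n+'0'); print(n,d['extrinsics'].round(3).tolist(),d['fx'])
print(ctrl.get_obs())
E
```

```text
pics
side [[0.989, -0.064, 0.13, 0.445], [-0.144, -0.371, 0.917, -0.907], [-0.01, -0.926, -0.376, 0.475], [0.0, 0.0, 0.0, 1.0]] 395.0895217543096
top [[-0.015, -0.993, 0.118, 0.46], [-1.0, 0.014, -0.002, -0.001], [0.0, -0.118, -0.993, 1.15], [0.0, 0.0, 0.0, 1.0]] 451.9753611915297
wrist [[0.423, 0.862, 0.28, 0.191], [0.906, -0.402, -0.132, 0.601], [-0.002, 0.309, -0.951, 0.373], [0.0, 0.0, 0.0, 1.0]] 297.29763440619195
{'t': 0.15, 'q': array([ 1.01496813e+00,  5.32382466e-02,  1.61398982e+00,  2.35951747e-05,
        1.47601194e+00, -1.19007655e-01]), 'dq': array([-0.00094915, -0.0017633 , -0.00270385,  0.00072637, -0.0010472 ,
       -0.00021429]), 'effort': array([ 2.64276987e-04, -3.94241023e+01, -3.70722842e+01, -2.07922371e-04,
        4.62449374e-03,  3.63068125e-06]), 'tool_pos': array([0.26414854, 0.56589192, 0.23031825]), 'tool_rot': array([-6.80594085e-01, -3.06640256e+00,  2.42910073e-03]), 'contact_force': array([-0.23952125,  0.1623119 , -0.86391462]), 'wrist_torque': array([-0.02407525, -0.07625264,  0.00809687]), 'opening': 0.08549846778214859}
```

View pics/top0.png

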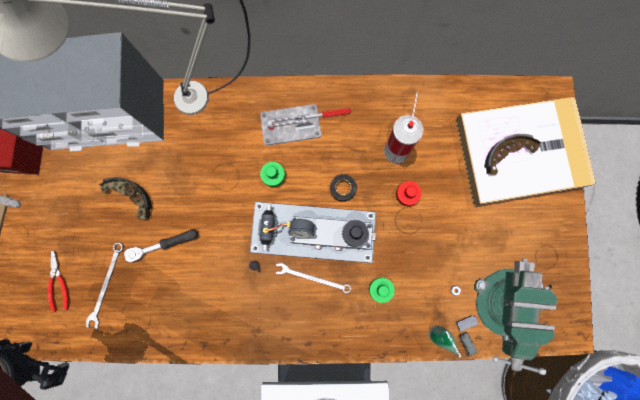

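View pics/side0.png

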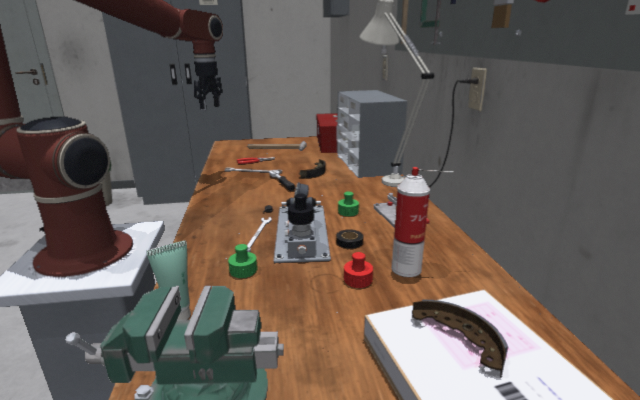

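View pics/wrist0.png

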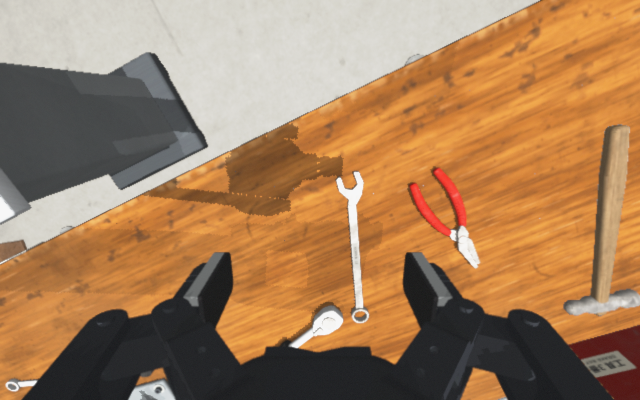

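Top view: the rig's plate spans about (250,203)–(376,262). The black cap is at its right end, at (355,233). Things that could be taken for it: green caps at (272,174) and (381,290), a red cap at (409,193), the tape roll at (343,187) and the gauge at (302,229). The black one on the rig at (355,233) fits the description, so I'll check it in a crop.

Run:
```python
from h import *
d=load('top0'); f=d['frame'][:,:,::-1]
a=cv2.resize(f[190:275,240:390],None,fx=5,fy=5,interpolation=cv2.INTER_CUBIC)
cv2.imwrite('pics/crop1.png',a)
s=load('side0'); g=s['frame'][:,:,::-1]
cv2.imwrite('pics/crop2.png',cv2.resize(g[170:270,260:350],None,fx=6,fy=6,interpolation=cv2.INTER_CUBIC))
# dark mask blob of cap in top
for (u,v) in [(355,233),(300,229),(340,225),(268,212),(372,255)]: print(u,v,depth(d,u,v).round(4))
# plate mask: by height between 4 and 12mm
H,W=f.shape[:2]
uu,vv=np.meshgrid(np.arange(W),np.arange(H))
p=cv2.undistortPoints(np.stack([uu,vv],-1).reshape(-1,1,2).astype(float),K(d),np.array(d['D'],float)).reshape(H,W,2)
Z=d['range_z'].astype(float); P=np.stack([p[...,0]*Z,p[...,1]*Z,Z],-1)@d['extrinsics'][:3,:3].T+d['extrinsics'][:3,3]
np.save('pics/P.npy',P)
roi=np.zeros((H,W),bool); roi[195:270,245:380]=True
hsv=cv2.cvtColor(f.copy(),cv2.COLOR_BGR2HSV)
m=(roi&((P[...,2]>0.005)|(hsv[...,1]<60))).astype(np.uint8)
n,l,st,c=cv2.connectedComponentsWithStats(m); k=1+st[1:,4].argmax(); 
cnt=cv2.findContours((l==k).astype(np.uint8),0,1)[0][0]
print(st[k]); 
low=roi&(l==k)&(P[...,2]<0.02)&(P[...,2]>0.003); q=P[low][:,:2].astype(np.float32); print(len(q),P[low][:,2].mean(),cv2.minAreaRect(q))
blk=roi&(abs(P[...,2]-0.05)<0.004); q=P[blk][:,:2].astype(np.float32);print('blk',len(q),cv2.minAreaRect(q))
cap=roi&(P[...,2]>0.105)&(P[...,2]<.118)&(uu>330); q=P[cap][:,:2].astype(np.float32);print('cap',len(q),cv2.minEnclosingCircle(q))
kn=roi&(P[...,2]>0.135)&(uu>330); q=P[kn][:,:2].astype(np.float32);print('knob',len(q),cv2.minEnclosingCircle(q),P[kn][:,2].max())
g=roi&(P[...,2]>0.115)&(uu<330); q=P[g][:,:2].astype(np.float32);print('gauge',len(q),cv2.minEnclosingCircle(q),P[g][:,2].max())
```

```text
355 233 [ 0.5165 -0.0737  0.1445]
300 229 [0.5285 0.0496 0.1258]
340 225 [ 0.5421 -0.0444  0.0479]
268 212 [0.5768 0.1318 0.0461]
372 255 [ 0.4682 -0.1254  0.0065]
[ 250  202  126   61 6307]
3447 0.009061406766793007 ((0.5291356444358826, 0.02341647446155548), (0.31707102060317993, 0.13369670510292053), 84.25592803955078)
blk 1266 ((0.5291600227355957, 0.014401979744434357), (0.27117303013801575, 0.07883338630199432), 84.95668029785156)
cap 420 ((0.5191469788551331, -0.07543310523033142), 0.030511826276779175)
knob 130 ((0.4924887716770172, -0.043989744037389755), 0.05436495691537857) 1.1497327486122177
gauge 257 ((0.5060558319091797, 0.03146015480160713), 0.056516654789447784) 1.1497327486122177
```

View pics/crop1.png

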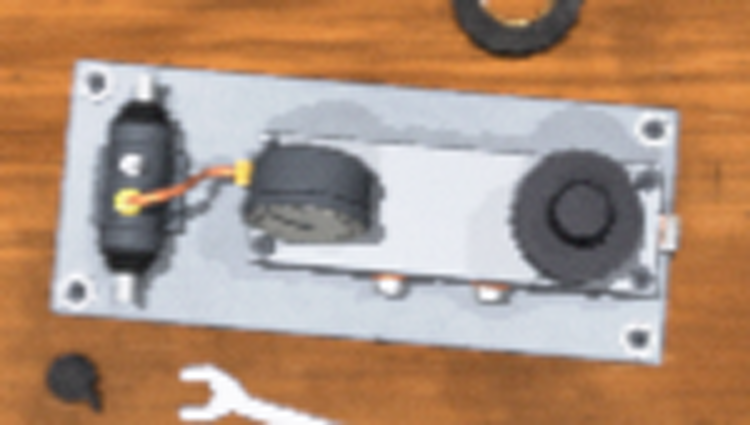

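View pics/crop2.png

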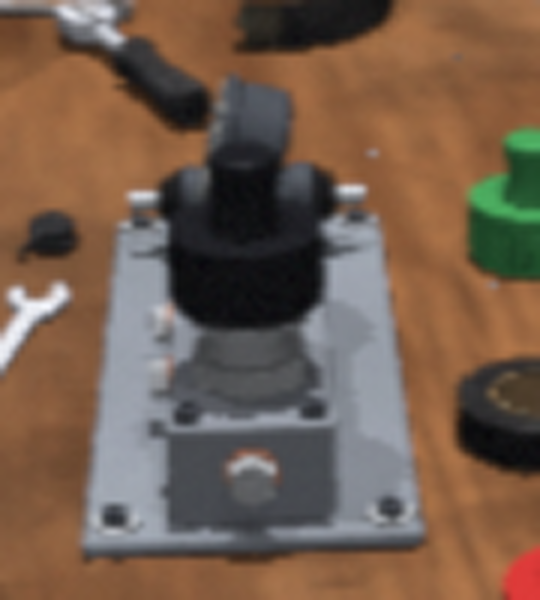

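The crop shows a black ribbed cup with a pull knob sitting on the valve, and the side view agrees. The plate fit and the cap's rim circle both put the valve axis at about (0.519, -0.0755), with rig yaw about -5.4°. Next I'll move above it.

Call:
jog_arm:
  steps:
    - {"dx": 0.35, "dy": -0.9}
    - {"dx": 0.71, "dy": -1.8}
    - {"dx": 1.07, "dy": -2.7}
    - {"dx": 1.42, "dy": -3.55}
    - {"dx": 1.78, "dy": -4.45}

```text
validation failed for argument at $.st...
```

Run:
```python
from h import *
P=np.load('pics/P.npy');d=load('top0')
for n,u,v,z in [('redcap',409,190,.06),('green',381,288,.06),('green2',272,172,.06),('spannerR',348,289,.005),('can base',397,160,.0),('tape',343,188,.019),('knob',356,232.4,.143)]: print(n,onz(d,u,v,z).round(3))
```

```text
redcap [ 0.624 -0.215  0.06 ]
green [ 0.389 -0.139  0.06 ]
green2 [0.674 0.12  0.06 ]
spannerR [ 0.384 -0.063  0.005]
can base [ 0.713 -0.198  0.   ]
tape [ 0.638 -0.055  0.019]
knob [ 0.518 -0.076  0.143]
```

The move call failed validation. I'll give all four fields in each row and try a single row.

Call:
jog_arm:
  steps:
    - {"dx": 0.35, "dy": -0.9, "dz": 0.0, "twist": 0.0}

```text
t: 0.28
tool_pos: [0.2844, 0.5128, 0.2295]
tool_rot: [-0.674, -3.067, 0.003]
contact_force: [1.5, -0.5, 0.7]
opening: 0.0853
```

Call:
jog_arm:
  steps:
    - {"dx": 0.36, "dy": -0.9, "dz": 0.0, "twist": 0.0}
    - {"dx": 0.72, "dy": -1.8, "dz": 0.0, "twist": 0.0}
    - {"dx": 1.08, "dy": -2.7, "dz": 0.0, "twist": 0.0}
    - {"dx": 1.44, "dy": -3.6, "dz": 0.0, "twist": 0.0}
    - {"dx": 1.8, "dy": -4.5, "dz": 0.0, "twist": 0.0}

```text
t: 0.9
tool_pos: [0.3926, 0.241, 0.2293]
tool_rot: [-0.674, -3.068, 0.003]
contact_force: [1.0, -0.3, -0.8]
opening: 0.0854
```

Call:
jog_arm:
  steps:
    - {"dx": 0.36, "dy": -0.9, "dz": 0.0, "twist": 0.0}
    - {"dx": 0.72, "dy": -1.8, "dz": 0.0, "twist": 0.0}
    - {"dx": 1.08, "dy": -2.7, "dz": 0.0, "twist": 0.0}
    - {"dx": 1.44, "dy": -3.6, "dz": 0.0, "twist": 0.0}
    - {"dx": 1.8, "dy": -4.5, "dz": 0.0, "twist": 0.0}

```text
t: 1.52
tool_pos: [0.5009, -0.0309, 0.2292]
tool_rot: [-0.674, -3.068, 0.003]
contact_force: [0.7, 0.5, 0.2]
opening: 0.085
```

Call:
jog_arm:
  steps:
    - {"dx": 0.31, "dy": -0.78, "dz": 0.0, "twist": 0.0}
    - {"dx": 0.31, "dy": -0.78, "dz": 0.0, "twist": 0.0}

```text
t: 1.78
tool_pos: [0.5198, -0.0806, 0.2286]
tool_rot: [-0.681, -3.065, 0.003]
contact_force: [-0.3, 0.8, 0.7]
opening: 0.0856
```

Run:
```python
from h import *
d=grab('wrist','wrist1'); print(ctrl.get_obs()['tool_pos'],ctrl.get_obs()['tool_rot'])
print(proj(d,[[.519,-.0755,.143],[.519,-.0755,.113]]))
```

```text
[ 0.51939328 -0.07889456  0.22859426] [-6.78454752e-01 -3.06533413e+00  2.20684091e-03]
[[322.64238348 200.9107715 ]
 [322.17872621 190.28034486]]
```

View pics/wrist1.png

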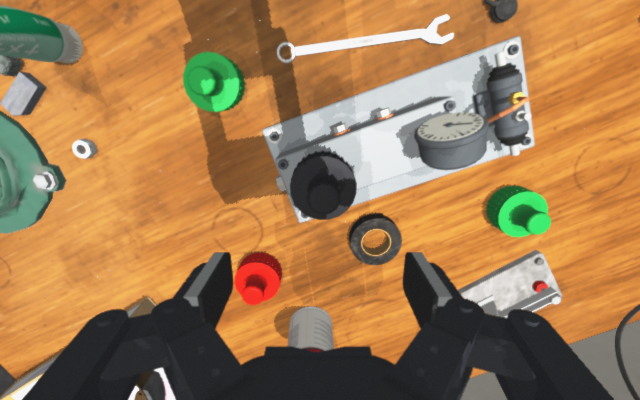

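The wrist view shows the knob at about (322,198), with my prediction at (322.6,201). I'll refine it with the depth image.

```bash
cat >> h.py <<'E'
def cloud(d):
    H,W=d['range_z'].shape; uu,vv=np.meshgrid(np.arange(W),np.arange(H))
    p=cv2.undistortPoints(np.stack([uu,vv],-1).reshape(-1,1,2).astype(float),K(d),np.array(d['D'],float)).reshape(H,W,2)
    Z=np.asarray(d['range_z'],float); P=np.stack([p[...,0]*Z,p[...,1]*Z,Z],-1)@d['extrinsics'][:3,:3].T+d['extrinsics'][:3,3]
    P[Z<=0]=np.nan; return P
E
python3 - <<'E'
from h import *
d=load('wrist1');P=cloud(d)
R=np.hypot(P[...,0]-.519,P[...,1]+.0755)<.05
for a,b in [(.138,.15),(.106,.118)]:
    m=R&(P[...,2]>a)&(P[...,2]<b); q=P[m]; print(len(q),q.mean(0).round(4),cv2.minEnclosingCircle(q[:,:2].astype(np.float32)))
# axis points on the block/plate
m=(abs(P[...,2]-.05)<.004)&(np.hypot(P[...,0]-.52,P[...,1])<.2); q=P[m][:,:2].astype(np.float32); print(cv2.minAreaRect(q),P[m][:,2].mean())
m=(abs(P[...,2]-.008)<.004); m[:, :250]=0;m[:,540:]=0;m[:35]=0;m[225:]=0
f=d['frame'];hsv=cv2.cvtColor(f,cv2.COLOR_RGB2HSV); m&=hsv[...,1]<60
n,l,st,c=cv2.connectedComponentsWithStats(m.astype(np.uint8)); 
q=P[m&(np.hypot(P[...,0]-.529,P[...,1]-.024)<.18)][:,:2].astype(np.float32); r=cv2.minAreaRect(q); print(r,cv2.boxPoints(r))
E
```

```text
864 [ 0.5167 -0.0742  0.143 ] ((0.51767498254776, -0.07466159760951996), 0.013956064358353615)
2393 [ 0.5136 -0.0728  0.1135] ((0.5179755091667175, -0.07425227016210556), 0.030659837648272514)
((0.5283442735671997, -0.005086421966552734), (0.36158981919288635, 0.17627261579036713), 65.48116302490234) 0.05012064236457785
((0.5246577262878418, 0.025892451405525208), (0.3297983407974243, 0.2228151112794876), 69.44713592529297) [[ 0.36245    -0.08939865]
 [ 0.57108265 -0.16762269]
 [ 0.68686545  0.14118356]
 [ 0.4782328   0.21940759]]
```

Call:
jog_arm:
  steps:
    - {"dx": -0.02, "dy": 0.07, "dz": -0.6, "twist": 0.0}
    - {"dx": -0.02, "dy": 0.07, "dz": -1.2, "twist": 0.0}
    - {"dx": -0.02, "dy": 0.07, "dz": -1.7, "twist": 0.0}
    - {"dx": -0.02, "dy": 0.07, "dz": -1.86, "twist": 0.0}
    - {"dx": -0.02, "dy": 0.07, "dz": -1.86, "twist": 0.0}

```text
t: 2.45
tool_pos: [0.5179, -0.0739, 0.1169]
tool_rot: [-0.677, -3.065, 0.002]
contact_force: [-0.5, -0.1, -0.1]
opening: 0.0856
```

Call:
jog_arm:
  steps:
    - {"dx": 0.0, "dy": 0.0, "dz": 0.0, "twist": 0.0}
    - {"dx": 0.0, "dy": 0.0, "dz": 0.0, "twist": 0.0}
    - {"dx": 0.0, "dy": 0.0, "dz": 0.0, "twist": 0.0}
    - {"dx": 0.0, "dy": 0.0, "dz": 0.0, "twist": 0.0}
  gripper: 230
  newtons: 30

```text
t: 2.95
tool_pos: [0.5184, -0.0741, 0.1178]
tool_rot: [-0.677, -3.066, 0.002]
contact_force: [-0.6, -1.0, 2.9]
opening: 0.0262
```

Call:
jog_arm:
  steps:
    - {"dx": 0.0, "dy": 0.0, "dz": 0.0, "twist": 0.0}
    - {"dx": 0.0, "dy": 0.0, "dz": 0.2, "twist": 0.0}
    - {"dx": 0.0, "dy": 0.0, "dz": 0.5, "twist": 0.0}
    - {"dx": 0.0, "dy": 0.0, "dz": 0.9, "twist": 0.0}
    - {"dx": 0.0, "dy": 0.0, "dz": 1.0, "twist": 0.0}

```text
t: 3.58
tool_pos: [0.5199, -0.0745, 0.1811]
tool_rot: [0.677, 3.064, -0.003]
contact_force: [0.7, -0.5, -1.3]
opening: 0.0261
```

Run:
```python
from h import *
d=grab('side','side1'); o=ctrl.get_obs();print(o['tool_pos'],o['opening'],o['contact_force'])
g=d['frame'][:,:,::-1]
cv2.imwrite('pics/crop3.png',cv2.resize(g[80:300,180:440],None,fx=3,fy=2.7,interpolation=cv2.INTER_CUBIC))
```

```text
[ 0.51965505 -0.07446426  0.18065395] 0.0264655825776194 [ 0.37052113 -1.2311547   0.14953088]
```

View pics/crop3.png

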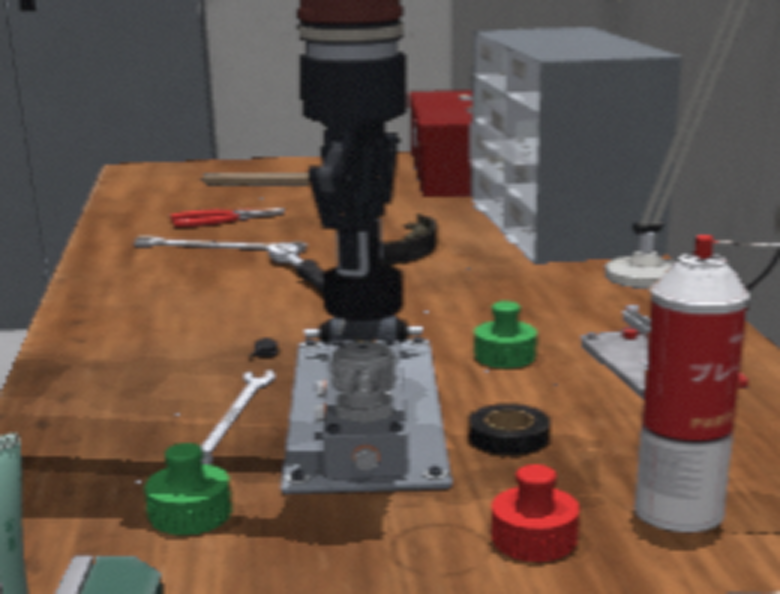

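The black cap is in the gripper and clear of the valve, with its rim about 35 mm above the post head. I'll carry it to the empty area at about (0.5065, -0.2156).

Call:
jog_arm:
  steps:
    - {"dx": -0.06, "dy": -0.6, "dz": 0.0, "twist": 0.0}
    - {"dx": -0.13, "dy": -1.3, "dz": 0.0, "twist": 0.0}
    - {"dx": -0.2, "dy": -2.0, "dz": 0.0, "twist": 0.0}
    - {"dx": -0.22, "dy": -2.35, "dz": 0.0, "twist": 0.0}
    - {"dx": -0.22, "dy": -2.35, "dz": -0.5, "twist": 0.0}

```text
t: 4.25
tool_pos: [0.5081, -0.2177, 0.1529]
tool_rot: [0.679, 3.059, -0.005]
contact_force: [-0.9, 0.5, -0.8]
opening: 0.0263
```

Call:
jog_arm:
  steps:
    - {"dx": 0.0, "dy": 0.0, "dz": -0.6, "twist": 0.0}
    - {"dx": 0.0, "dy": 0.0, "dz": -1.1, "twist": 0.0}
    - {"dx": 0.0, "dy": 0.0, "dz": -1.4, "twist": 0.0}
    - {"dx": 0.0, "dy": 0.0, "dz": -1.6, "twist": 0.0}
    - {"dx": 0.0, "dy": 0.0, "dz": -1.6, "twist": 0.0}

```text
t: 4.88
tool_pos: [0.5079, -0.2174, 0.0564]
tool_rot: [0.679, 3.06, -0.004]
contact_force: [0.6, -0.5, -0.3]
opening: 0.0261
```

Rim about 21 mm above the bench; easing it down.

Call:
jog_arm:
  steps:
    - {"dx": 0.0, "dy": 0.0, "dz": -0.15, "twist": 0.0}
    - {"dx": 0.0, "dy": 0.0, "dz": -0.25, "twist": 0.0}
    - {"dx": 0.0, "dy": 0.0, "dz": -0.32, "twist": 0.0}
    - {"dx": 0.0, "dy": 0.0, "dz": -0.34, "twist": 0.0}

```text
t: 5.38
tool_pos: [0.508, -0.2176, 0.0361]
tool_rot: [0.679, 3.06, -0.005]
contact_force: [-0.4, -0.2, 1.1]
opening: 0.0263
```

Call:
jog_arm:
  steps:
    - {"dx": 0.0, "dy": 0.0, "dz": -0.02, "twist": 0.0}
    - {"dx": 0.0, "dy": 0.0, "dz": -0.03, "twist": 0.0}
    - {"dx": 0.0, "dy": 0.0, "dz": -0.03, "twist": 0.0}

```text
t: 5.75
tool_pos: [0.5088, -0.2182, 0.0361]
tool_rot: [0.678, 3.058, -0.006]
contact_force: [-3.0, 0.4, 7.7]
opening: 0.0261
```

Call:
jog_arm:
  steps:
    - {"dx": 0.0, "dy": 0.0, "dz": 0.0, "twist": 0.0}
    - {"dx": 0.0, "dy": 0.0, "dz": 0.0, "twist": 0.0}
    - {"dx": 0.0, "dy": 0.0, "dz": 0.0, "twist": 0.0}
    - {"dx": 0.0, "dy": 0.0, "dz": 0.0, "twist": 0.0}
  gripper: 0

```text
t: 6.25
tool_pos: [0.5087, -0.218, 0.0358]
tool_rot: [0.678, 3.059, -0.006]
contact_force: [0.2, -0.2, -0.3]
opening: 0.0855
```

Call:
jog_arm:
  steps:
    - {"dx": 0.0, "dy": 0.0, "dz": 0.6, "twist": 0.0}
    - {"dx": 0.0, "dy": 0.0, "dz": 1.5, "twist": 0.0}
    - {"dx": 0.0, "dy": 0.0, "dz": 2.4, "twist": 0.0}
    - {"dx": 0.0, "dy": 0.0, "dz": 3.3, "twist": 0.0}
    - {"dx": 0.0, "dy": 0.7, "dz": 3.4, "twist": 0.0}

```text
t: 6.88
tool_pos: [0.511, -0.1783, 0.246]
tool_rot: [0.681, 3.048, -0.01]
contact_force: [0.5, -0.0, 0.9]
opening: 0.0855
```

Run:
```python
from h import *
d=grab('side','side2'); o=ctrl.get_obs();print(o['tool_pos'],o['opening'],o['contact_force'],o['q'])
grab('wrist','wrist2')
```

```text
[ 0.51017551 -0.17275523  0.24417031] 0.08535042057257063 [ 1.83545442  3.13243298 -0.63649191] [-0.46580282 -0.17255449  1.80721259  0.00211828  1.49234841 -1.60131991]
```

View pics/side2.png

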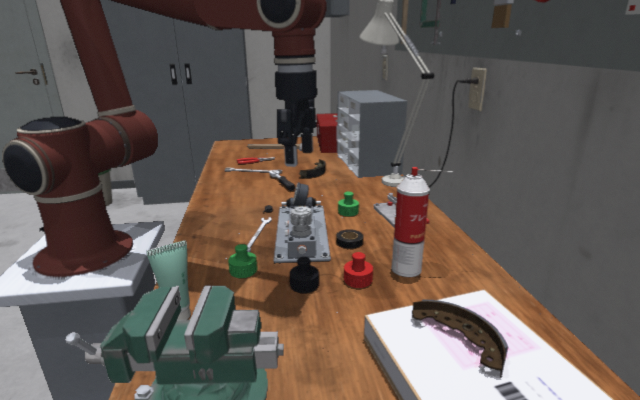

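View pics/wrist2.png

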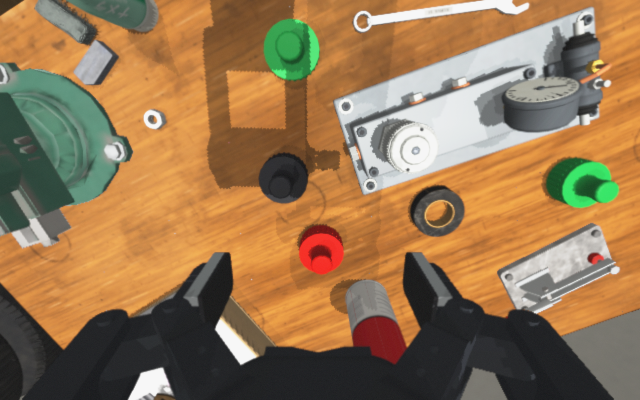

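The side view shows the cap standing upright, open side down, at (304,275). The wrist view shows the bare collar at (412,146), with dots near (421,128) and (408,165). I'll move over the collar for a close look.

Call:
jog_arm:
  steps:
    - {"dx": 0.06, "dy": 0.8, "dz": 0.0, "twist": 0.0}
    - {"dx": 0.13, "dy": 1.63, "dz": 0.0, "twist": 0.0}
    - {"dx": 0.13, "dy": 1.63, "dz": -0.6, "twist": 0.0}
    - {"dx": 0.13, "dy": 1.63, "dz": -1.0, "twist": 0.0}
    - {"dx": 0.13, "dy": 1.63, "dz": -1.0, "twist": 0.0}

```text
t: 7.6
tool_pos: [0.5153, -0.076, 0.1787]
tool_rot: [0.675, 3.062, -0.005]
contact_force: [0.6, -0.5, 0.1]
opening: 0.0854
```

Run:
```python
from h import *
d=grab('wrist','wrist3'); o=ctrl.get_obs();print(o['tool_pos'],o['tool_rot'],o['q'])
f=d['frame'][:,:,::-1]; c=proj(d,[[.518,-.0748,.1065]])[0]; print(c)
u,v=map(int,c); cv2.imwrite('pics/crop4.png',cv2.resize(f[max(0,v-65):v+65,u-80:u+80],None,fx=4.5,fy=4.5,interpolation=cv2.INTER_CUBIC)); print(u-80,v-65)
```

```text
[ 0.51649062 -0.0764558   0.18072115] [ 0.67432838  3.05878082 -0.00529814] [-0.28809305 -0.1658201   1.90805137 -0.00275443  1.38978622 -1.42443495]
[320.16432414 211.65702759]
240 146
```

View pics/crop4.png

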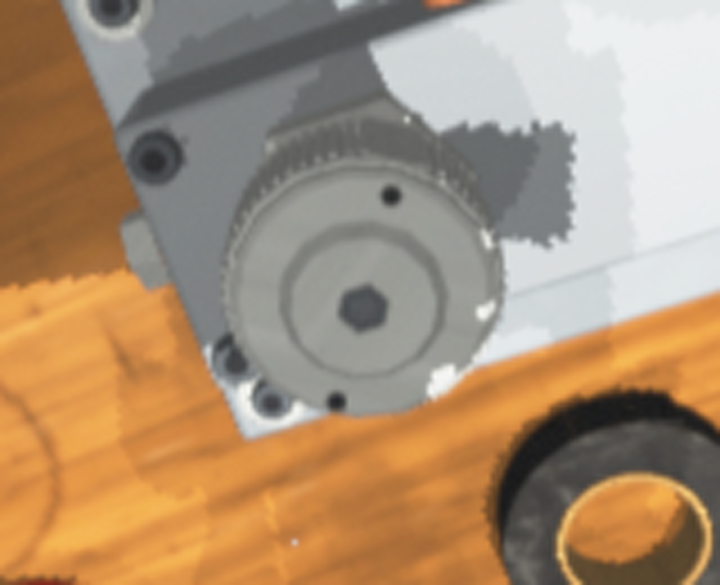

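View pics/wrist3.png

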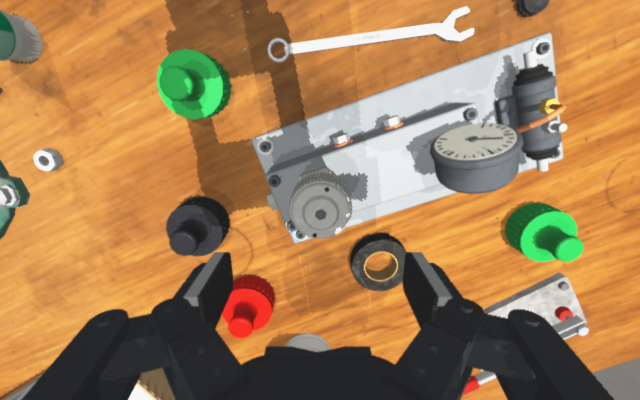

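The close view shows the dots at crop (391,195) and (337,402). Next I'll compute the dot angle, the axis and the rig yaw.

Run:
```python
from h import *
d=load('wrist3')
f=d['frame']; g=cv2.cvtColor(f,cv2.COLOR_RGB2GRAY)
pts=[]
for cx,cy in [(391,195),(337,402)]:
    u,v=cx/4.5+240-.4,cy/4.5+146-.4
    w=g[int(round(v))-3:int(round(v))+4,int(round(u))-3:int(round(u))+4].astype(float); k=np.clip(np.median(w)-20-w,0,None)
    yy,xx=np.mgrid[-3:4,-3:4]; uu=round(u)+(k*xx).sum()/k.sum(); vv=round(v)+(k*yy).sum()/k.sum()
    p=onz(d,uu,vv,.1065); pts.append(p); print((u,v),(uu,vv),p.round(4))
a,b=pts; print('mid',((a+b)/2).round(4),'dist',np.linalg.norm(a-b),'ang',np.degrees(np.arctan2(*(a-b)[[1,0]])))
hx=onz(d,363/4.5+240-.4,307/4.5+146-.4,.110); print('head hex',hx.round(4))
# plate yaw
for tag,rect in [('top0',(246,196,380,268)),('wrist3',(245,25,575,250))]:
    t=load(tag); hs=cv2.cvtColor(t['frame'],cv2.COLOR_RGB2HSV); m=np.zeros(hs.shape[:2],np.uint8); x0,y0,x1,y1=rect
    m[y0:y1,x0:x1]=(hs[y0:y1,x0:x1,1]<70)
    m=cv2.morphologyEx(m,cv2.MORPH_OPEN,np.ones((3,3)))
    n,l,st,c=cv2.connectedComponentsWithStats(m); k=1+st[1:,4].argmax()
    cn=max(cv2.findContours((l==k).astype(np.uint8),0,1)[0],key=len)[:,0]
    q=np.array([onz(t,u,v,.008)[:2] for u,v in cn])
    for it in range(1):
        c0=np.array([.518,-.0748]); th=np.radians(-5.3)
        R=np.array([[np.cos(th),np.sin(th)],[-np.sin(th),np.cos(th)]]); r=(q-c0)@R.T
        for nm,s in [('front',abs(r[:,0]+.065)<.008),('back',abs(r[:,0]-.065)<.008),('right',abs(r[:,1]+.055)<.008),('left',abs(r[:,1]-.255)<.008)]:
            z=r[s]
            if len(z)<15: print(tag,nm,len(z)); continue
            vx,vy,px,py=cv2.fitLine(z.astype(np.float32),cv2.DIST_HUBER,0,1e-4,1e-4).ravel(); ang=np.degrees(np.arctan2(vy,vx))%180
            print(tag,nm,len(z),'dang',round(ang-(90 if nm in('front','back') else (180 if ang>90 else 0)),2),'at',(px.round(4),py.round(4)))
```

```text
(326.48888888888894, 188.93333333333334) (np.float64(326.468085106383), np.float64(189.04113475177306)) [ 0.5034 -0.0628  0.1065]
(314.48888888888894, 234.9333333333333) (np.float64(314.33376123234916), np.float64(234.86136071887034)) [ 0.534  -0.0873  0.1065]
mid [ 0.5187 -0.0751  0.1065] dist 0.03922495691870434 ang 141.45524842104794
head hex [ 0.5184 -0.0749  0.11  ]
top0 front 124 dang -0.38 at (np.float32(-0.0619), np.float32(0.0788))
top0 back 126 dang -0.28 at (np.float32(0.0657), np.float32(0.104))
top0 right 56 dang -0.29 at (np.float32(0.0067), np.float32(-0.0554))
top0 left 53 dang -0.62 at (np.float32(-0.0167), np.float32(0.2525))
wrist3 front 311 dang -0.31 at (np.float32(-0.0642), np.float32(0.0661))
wrist3 back 259 dang -0.4 at (np.float32(0.0642), np.float32(0.0421))
wrist3 right 117 dang -0.74 at (np.float32(0.0081), np.float32(-0.0544))
wrist3 left 140 dang -0.46 at (np.float32(0.0196), np.float32(0.2536))
```

Checks:
- Dot spacing is 39.2 mm, and the midpoint (0.5187, -0.0751) agrees with the head's hex at (0.5184, -0.0749).
- Rig yaw is -5.7° and the dots lie at 141.5°, so the collar is at about 147° (2.57 rad, within the given range).
- The nearest meeting place is about +33° counter-clockwise.

I'll descend and grip the collar.

Call:
jog_arm:
  steps:
    - {"dx": 0.03, "dy": 0.02, "dz": -0.5, "twist": 0.0}
    - {"dx": 0.03, "dy": 0.02, "dz": -1.1, "twist": 0.0}
    - {"dx": 0.03, "dy": 0.02, "dz": -1.6, "twist": 0.0}
    - {"dx": 0.03, "dy": 0.02, "dz": -1.78, "twist": 0.0}
    - {"dx": 0.03, "dy": 0.02, "dz": -1.78, "twist": 0.0}

```text
t: 8.28
tool_pos: [0.5187, -0.0756, 0.0745]
tool_rot: [0.675, 3.058, -0.005]
contact_force: [-0.5, -0.1, -0.3]
opening: 0.0857
```

```bash
python3 -c "
from h import *
o=ctrl.get_obs();print(o['tool_pos'],o['contact_force'])"
```

```text
[ 0.51870094 -0.07558296  0.07450778] [-0.51598138 -0.08511928 -0.31556792]
```

Call:
jog_arm:
  steps:
    - {"dx": 0.0, "dy": 0.0, "dz": 0.0, "twist": 0.0}
    - {"dx": 0.0, "dy": 0.0, "dz": 0.0, "twist": 0.0}
    - {"dx": 0.0, "dy": 0.0, "dz": 0.0, "twist": 0.0}
    - {"dx": 0.0, "dy": 0.0, "dz": 0.0, "twist": 0.0}
  gripper: 255
  newtons: 60

```text
t: 8.78
tool_pos: [0.5198, -0.0759, 0.0758]
tool_rot: [0.674, 3.055, -0.006]
contact_force: [1.6, -0.2, 4.0]
opening: 0.0485
```

Call:
jog_arm:
  steps:
    - {"dx": 0.0, "dy": 0.0, "dz": 0.0, "twist": 0.8}
    - {"dx": 0.0, "dy": 0.0, "dz": 0.0, "twist": 1.7}
    - {"dx": 0.0, "dy": 0.0, "dz": 0.0, "twist": 2.6}
    - {"dx": 0.0, "dy": 0.0, "dz": 0.0, "twist": 3.3}
    - {"dx": 0.0, "dy": 0.0, "dz": 0.0, "twist": 3.3}

```text
t: 9.4
tool_pos: [0.5199, -0.0756, 0.0761]
tool_rot: [-0.22, 3.12, 0.001]
contact_force: [0.1, 1.9, 4.3]
opening: 0.0485
```

Run:
```python
from h import *
d=grab('wrist','wrist4'); o=ctrl.get_obs();print(o['tool_pos'],o['tool_rot'],o['q'],o['contact_force'],o['wrist_torque'])
f=d['frame'][:,:,::-1]; c=proj(d,[[.5187,-.075,.1065]])[0]; print(c)
u,v=map(int,c); u0,v0=u-80,max(0,v-65);cv2.imwrite('pics/crop5.png',cv2.resize(f[v0:v0+130,u0:u0+160],None,fx=4.5,fy=4.5,interpolation=cv2.INTER_CUBIC)); print(u0,v0)
```

```text
[ 0.51990455 -0.075622    0.07606863] [-2.18526026e-01  3.12060314e+00  9.75461917e-04] [-0.28898037 -0.04295918  1.98130405  0.00567644  1.1909753  -2.00167437] [-0.95498996  1.50749851  2.76641779] [0.3158458  0.12491953 0.08921513]
[316.90056995 288.90423428]
236 223
```

View pics/crop5.png

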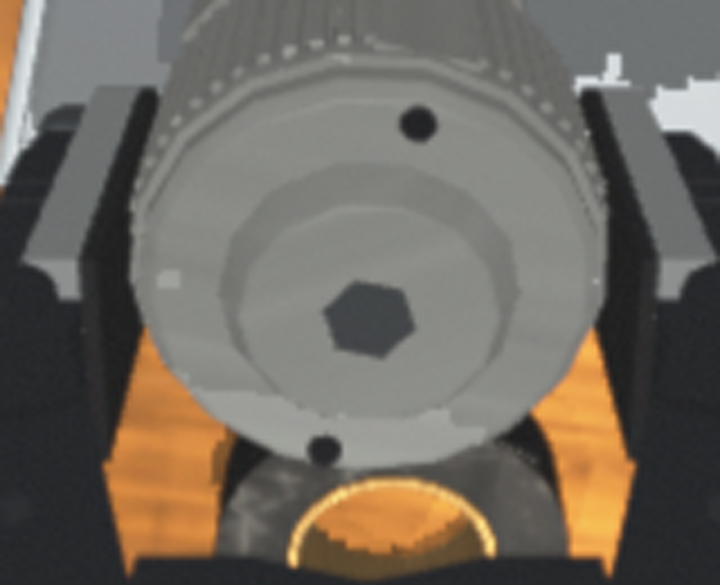

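Run:
```python
from h import *
d=load('wrist4')
a,b=[onz(d,x/4.5+236-.4,y/4.5+223-.4,.1065) for x,y in [(418,124),(325,449)]]
print(a,b,(a+b)/2,np.linalg.norm(a-b),np.degrees(np.arctan2(*(a-b)[[1,0]])))
```

```text
[ 0.49880331 -0.072851    0.1065    ] [ 0.53755156 -0.07660862  0.1065    ] [ 0.51817744 -0.07472981  0.1065    ] 0.03893002165526672 174.46104296314468
```

The dots are now at 174.5° against 174.3° wanted, so the collar is aligned. Pushing down.

Call:
jog_arm:
  steps:
    - {"dx": -0.01, "dy": 0.01, "dz": -0.04, "twist": 0.0}
    - {"dx": -0.01, "dy": 0.01, "dz": -0.08, "twist": 0.0}
    - {"dx": -0.01, "dy": 0.01, "dz": -0.12, "twist": 0.0}
    - {"dx": -0.01, "dy": 0.01, "dz": -0.12, "twist": 0.0}

```text
t: 9.95
tool_pos: [0.52, -0.0756, 0.0699]
tool_rot: [-0.217, 3.12, -0.001]
contact_force: [-2.0, -0.1, 8.0]
opening: 0.0482
```

Call:
jog_arm:
  steps:
    - {"dx": 0.0, "dy": 0.0, "dz": -0.05, "twist": 0.0}
    - {"dx": 0.0, "dy": 0.0, "dz": -0.09, "twist": 0.0}
    - {"dx": 0.0, "dy": 0.0, "dz": -0.09, "twist": 0.0}
    - {"dx": 0.0, "dy": 0.0, "dz": -0.09, "twist": 0.0}

```text
t: 10.45
tool_pos: [0.5201, -0.0756, 0.0674]
tool_rot: [-0.216, 3.121, -0.001]
contact_force: [-10.1, 2.7, 19.8]
opening: 0.0484
```

Call:
jog_arm:
  steps:
    - {"dx": -0.02, "dy": 0.0, "dz": -0.05, "twist": 0.0}
    - {"dx": -0.02, "dy": 0.0, "dz": -0.07, "twist": 0.0}
    - {"dx": -0.02, "dy": 0.0, "dz": -0.07, "twist": 0.0}
    - {"dx": -0.02, "dy": 0.0, "dz": -0.07, "twist": 0.0}

```text
t: 10.95
tool_pos: [0.5201, -0.0756, 0.0673]
tool_rot: [-0.215, 3.12, -0.001]
contact_force: [-10.8, 4.4, 25.2]
opening: 0.0487
```

Run:
```python
from h import *
d=grab('wrist','wrist5'); o=ctrl.get_obs();print(o['tool_pos'],o['tool_rot'],o['contact_force'],o['wrist_torque'],o['opening'])
e=load('wrist4')
for t in (e,d):
    P=cloud(t); r=np.hypot(P[...,0]-.5184,P[...,1]+.075)
    q=P[(r<.0235)&(r>.0175)&(P[...,2]>.085)&(P[...,2]<.112)]; h=P[(r<.012)&(r>.006)&(P[...,2]>.1)]
    print('collar top',np.median(q[:,2]),len(q),'head',np.median(h[:,2]))
f=d['frame'][:,:,::-1]; c=proj(d,[[.5187,-.075,.1]])[0]
u,v=map(int,c); u0,v0=u-80,max(0,v-65);cv2.imwrite('pics/crop6.png',cv2.resize(f[v0:v0+130,u0:u0+160],None,fx=4.5,fy=4.5,interpolation=cv2.INTER_CUBIC)); print(u0,v0)
```

```text
[ 0.5201147  -0.07562688  0.06729815] [-2.14590050e-01  3.12022369e+00 -5.80503047e-04] [-9.75080527  3.49792319 25.08050836] [0.73957251 1.58511285 0.02803454] 0.048629464229691034
collar top 0.10633717846611601 3147 head 0.1108978216800481
collar top 0.09768020148593573 2692 head 0.11095173697536313
236 226
```

View pics/crop6.png

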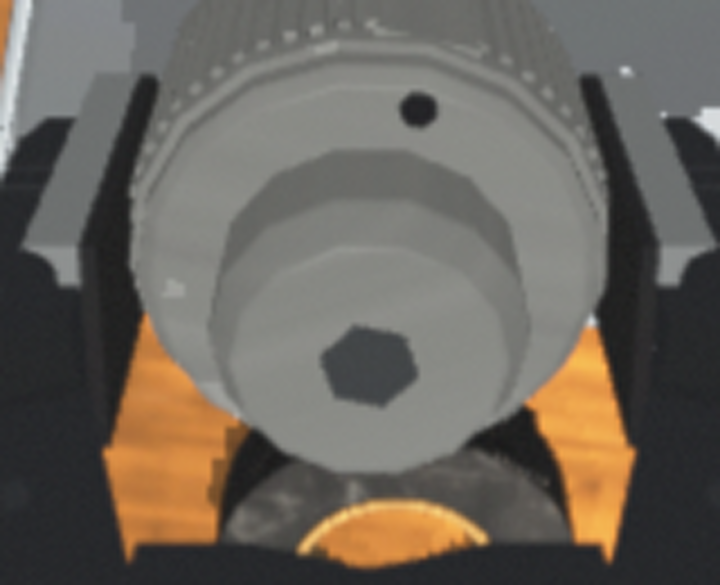

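Call:
jog_arm:
  steps:
    - {"dx": -0.02, "dy": 0.01, "dz": -0.09, "twist": 0.0}
    - {"dx": -0.02, "dy": 0.01, "dz": -0.1, "twist": 0.0}
    - {"dx": -0.02, "dy": 0.01, "dz": -0.1, "twist": 0.0}
    - {"dx": -0.02, "dy": 0.01, "dz": -0.1, "twist": 0.0}
  newtons: 80

```text
t: 11.5
tool_pos: [0.5202, -0.0756, 0.0672]
tool_rot: [-0.214, 3.12, -0.002]
contact_force: [-15.3, 3.4, 35.5]
opening: 0.0479
```

Run:
```python
from h import *
d=grab('wrist','wrist6'); o=ctrl.get_obs();print(o['t'],o['tool_pos'],o['contact_force'],o['wrist_torque'],o['opening'])
for t in (load('wrist3'),load('wrist4'),load('wrist5'),d):
    P=cloud(t); r=np.hypot(P[...,0]-.5184,P[...,1]+.075)
    # only camera-near (base) side of collar top
    s=(P[...,0]<.5184)
    q=P[s&(r<.0235)&(r>.0175)&(P[...,2]>.09)&(P[...,2]<.112)]; h=P[(r<.012)&(r>.006)&(P[...,2]>.1)]
    print('collar top',np.median(q[:,2]),q[:,2].mean(),len(q),'head',np.median(h[:,2]))
s=grab('side','side3'); t=grab('top','top3')
cv2.imwrite('pics/crop7.png',cv2.resize(s['frame'][150:300,200:420,::-1],None,fx=3.5,fy=3.5,interpolation=cv2.INTER_CUBIC))
```

```text
11.55 [ 0.52023622 -0.07561387  0.06725066] [-17.12208061   3.76309504  35.05389359] [0.65361034 2.59185493 0.02036437] 0.048665536564808265
collar top 0.10670557890335491 0.1064413013645793 682 head 0.11042277177132814
collar top 0.10620915067145063 0.10587401423592131 2117 head 0.1108978216800481
collar top 0.09763546782325674 0.09728742882799984 2134 head 0.11095173697536313
collar top 0.09757476712204402 0.09723971451242638 2123 head 0.11106714269753937
```

View pics/crop7.png

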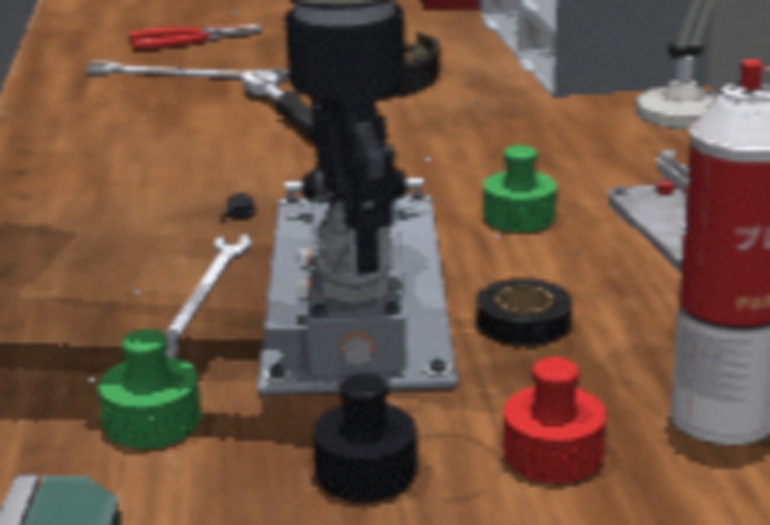

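View pics/top3.png

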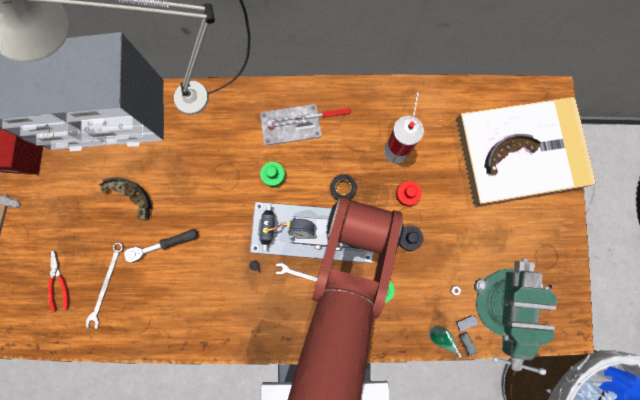

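The collar is at its stop: the last extra 10 N moved it only 0.05 mm, and the total drop is about 9 mm. I'll ease the push a little, well above the spring's 13.5 N, and hand in.

Call:
jog_arm:
  steps:
    - {"dx": -0.02, "dy": 0.01, "dz": -0.08, "twist": 0.0}
    - {"dx": -0.02, "dy": 0.01, "dz": -0.08, "twist": 0.0}
    - {"dx": -0.02, "dy": 0.01, "dz": -0.08, "twist": 0.0}
    - {"dx": -0.02, "dy": 0.01, "dz": -0.08, "twist": 0.0}

```text
t: 12.15
tool_pos: [0.5202, -0.0756, 0.0673]
tool_rot: [-0.213, 3.12, -0.004]
contact_force: [-12.3, 3.1, 28.5]
opening: 0.0484
```

Run:
```python
from h import *
t=load('top3');P=cloud(t);r=np.hypot(P[...,0]-.5085,P[...,1]+.218)
q=P[(r<.05)&(P[...,2]>.026)&(P[...,2]<.036)];c=cv2.minEnclosingCircle(q[:,:2].astype(np.float32));print('cap',c,np.median(q[:,2]))
th=np.radians(-5.66);v=np.array(c[0])-[.5184,-.075];print('rig frame',v@[np.cos(th),np.sin(th)],v@[-np.sin(th),np.cos(th)])
o=ctrl.get_obs();print(o['tool_pos'],o['contact_force'])
print(ctrl.finish_job())
```

```text
cap ((0.5084571242332458, -0.22043269872665405), 0.030692797154188156) 0.03182843634312871
rig frame 0.004448905642961615 -0.14570428228439566
[ 0.52018114 -0.0756061   0.06733588] [-12.32685418   3.05205723  28.47602671]
the job is handed in; nothing more can be done
None
```

The job is handed in at about 12 s with the collar held fully home.

- **Dust cap:** I lifted the black cap straight off the valve and stood it open side down on the bench. It sits at rig x +4 mm, y -146 mm, and its cup top measured 32 mm above the bench (31 mm nominal), so it stands level.
- **Lock collar:** I turned it about 33° counter-clockwise. The dots then measured 174.5° against 174.3° wanted.
- **Push:** The collar went down about 9 mm to a hard stop: the last extra 10 N moved it only 0.05 mm. I handed in with it gripped at 80 N and pushed down with about 28 N.

**Checks that disagreed:**
- About 12 N of sideways force stayed on the gripper. Two small shifts of the tool did not remove it.
- The gripper reads 48.5 mm across the 50 mm collar.
- Tool travel and the collar's top, measured from just after gripping, came to about 8.7 mm rather than 9. The view from before the grip gives about 9.1 mm.

In the last pictures the tools and parts round the rig look to be where they were. The arm hid the spanner's right end and most of the front green cap from above, but the side view shows both.

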